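# Rock-test a warped cover on the surface plate and cull it

### The job

Two cast aluminium covers lie on the dark surface plate; the one with the yellow paint dab is warped, so its dabbed corner stands clear of the plate. With the fingertips press that dabbed corner down until the cover rocks over and the corner meets the plate, hold it there a moment and let go, then pick this cover up by its neck and set it down in the red scrap tray, lying on the tray's floor with the neck up. Leave the sound cover (green dab) where it lies on the plate.

Things in the scene. Friction and masses are not known exactly. Their poses are not given: they have to be found in the camera images.
- warped_cover: Warped aluminium cover 120 (x) x 80 (y) x 5 mm, 0.2 kg, on a fixed dark surface plate, top 50 mm above the bench. Origin: middle of the outline, at underside level; z up at rest. Only its (+x,+y) corner stands clear, by 11 mm. Grip: round neck 30 mm across at x = -10, y = -7 mm, foot 7 and top 45 mm above the origin, leaning 4 degrees away from the yellow dab; black disc on top.
- warped_mark (a point): Centre of the yellow dab (22 mm across) on top of the warped cover's raised corner, at x = 46, y = 26 mm in its frame, 14 mm above the surface plate; 6 mm above it when pressed fully down. Under 1 N rocks the cover (9 degrees, about the line through the two neighbouring corners) until this corner meets the plate; released, it rocks back.
- sound_cover: Sound cover: same size and neck, but flat, with a green dab at its (+x,+y) corner; loose on the same surface plate (240 x 400 mm), at least 20 mm from the warped one. Origin: centre of its underside, on the plate's top. To be left where it is.
- scrap_tray: Red open tray, fixed to the bench beside the surface plate, 200 x 200 mm outside, walls 5 mm thick and 35 mm high, floor 5 mm thick; the cover fits in at any yaw. Origin: centre of its underside, on the bench; x and y along its sides.
Not all that is in view belongs to the job. What is shaped like the warped_cover but purple or turquoise is not meant.

How it is judged:
By the outcome, as a careful person would: the job done as asked, in the order asked, and still so for the second after the job is handed in, with the robot touching nothing.
It also fails if it takes over 48 s, if anything falls off the work surface, if the arm or the gripper's body presses on something with over 40 N, if the wrist force passes 120 N, or if a joint passes its speed limit or range.

### The arm

A 6-joint arm with a two-finger parallel gripper is mounted at the origin on the work surface. World frame = base frame: x ahead of the robot, y to its left, z up, the work surface at z = 0. Lengths are in m, angles in rad, forces in N, time in s.
With the tool pointing down it reaches from about 0.35 to 0.775 m from the base axis. Payload 5.5 kg.
Tool frame: the origin (TCP) lies at the very end of the fingers, on their centre line; the grasp point (between the pads) lies 19 mm behind it; z points along the fingers, y is the direction in which the jaws open and shut (so a half turn about z gives the same grasp; the last joint's range is limited). The gripper opens to 85 mm and grips with 20 to 120 N. Pads are 22 mm wide; open, the fingers measure 114 mm over their backs; the gripper's body (76 mm by 85 mm) begins 54 mm behind the grasp point. The pads swing forward as they close: fully open they stand 13 mm farther back than shut.
Start: joints at [1.175, 0.313, 0.046, 1.304, 0, 1.431], TCP at [0.146, 0.556, 0.231] pointing down, gripper open.
Joint ranges: [-2.76, 2.76], [-0.86, 1.69], [-1.03, 1.26], [-2.2, 2.34], [-1.47, 1.5], [-3.14, 3.14]. Speed limits (rad/s): [2.57, 2.57, 3.14, 3.14, 3.14, 3.14].

### API

Orientations are given as a unit quaternion [w, x, y, z].
In Python, from workcell import get_state, read_camera, hand_in, find_in, silhouettes gives the robot as it stands. The module is installed in compiled form; this text tells all that it offers.
- The arm moves only by the tool send_rows, never from a script. Its argument "deltas" is a list that holds one entry, the list of rows, each a list of 6 numbers: the shift along the world's x, y, z in cm, then the turn, a rotation vector about the world's x, y, z in degrees. In form: [[[dx, dy, dz, wx, wy, wz], ...]]. A call has 1 to 12 rows; each row is the pose to reach, as a shift and turn from the pose commanded when the call began; what a row does not reach only later rows make up. A row lasts 1/10 s, in which the tool goes at most 50 mm and 8.59 degrees, less where a joint would pass 70% of its speed; a pose out of reach is approached as far as the arm can. A call with a gripper value outside its range is refused whole. "jaw" is the opening, from -1 (shut) to 1 (fully open), so that 0 is half open, set as the call begins (left out, the last holds). The fingers move at their own pace and stop on an object; "force" is the grip in N (left out, the last holds). Time passes only in rows, so rows that repeat a pose let the fingers close. It gives the time, the measured TCP pose, the force and the opening at its end, in the units of the state.
- get_state(): the state, without advancing time (a new reading comes with each control period).
- read_camera(name): name is "side" or "top"; returns a dict with "img" (480x640x3 uint8, red, green, blue), "z_map" (480x640 float32, m along the optical axis (not along the pixel's ray), 0 where there is no reading), "vfov" (degrees; the focal length in pixels is half the picture's height over the tangent of half this angle, whatever the lens; pixels are square), "cx", "cy" (the principal point, pixels), "R" (3x3) and "t" (3): a world point X has camera coordinates R X + t. Camera axes: x right, y down, z forward; pixel columns grow to the right and rows downward; lengths in m; the calibration is good to about 2 mm. A picture is of the moment at which its call begins.
- hand_in(): hands the job in, once; it reports no verdict.
Trained networks look in a picture, given as the dict that the camera call returned (one of the last four; its "shot" number tells which), for a name from the list of things; names that differ only in an ending like _2 or _b are one class to them, and where a whole thing is asked for, a point or a joint stands for the part that bears it (a point fixed in the world has none). Each returns a list of dicts, best first, with "conf" (0 to 1); they miss things now and then, are a little off and sometimes report something else, mostly with a low value. They report only what shows in the picture. A call takes as long as a camera call. They do not tell look-alikes from the thing itself.
- find_in(picture, thing): "box" ([centre column, centre row, width, height] in pixels, round what is visible of it).
- silhouettes(picture, thing): "mask" (480x640 bool, what is visible of it) and "box" ([centre column, centre row, width, height] in pixels, round what is visible of it).
The state is a dict: "clock": time; "joint_pos": joint angles; "qvel": joint speeds; "tau": joint torques, N m; "tcp_pos": TCP position; "orientation": TCP orientation; "wrist_force": force on the tool from outside, world axes, zero at the start; "ft_torque": the same for the moment, N m; "finger_gap": finger opening in m.
Only numpy, scipy, OpenCV 4.12 (cv2) and the standard library are available. Lean on these libraries where they do the work, as an engineer would, in place of code of your own. Each camera call takes 0.05 s, during which the arm holds its last target.

## Working session

There is one attempt and no reset: what is moved stays moved. The work goes in short steps, Python scripts to look and compute and a tool call to move; the robot and the scene stay as the last step left them, time stands still between calls to the robot, and variables do not carry over. Pictures are saved under pics/ and viewed, and the job is handed in when it is done.

Besides the shell and the picture viewer there is one more tool, called after "Call:" in YAML: its name, and indented under it one key for each argument. send_rows: Moves the arm, as the interface text tells. Its arguments: {"type":"object","properties":{"deltas":{"type":"array","items":{"type":"array","items":{"type":"array","items":{"type":"number"}}}},"jaw":{"type":"number"},"force":{"type":"number"}},"required":["deltas"]}

```bash
mkdir -p pics
cat > h.py <<'E'
import numpy as np, cv2, pickle
from workcell import get_state, read_camera, hand_in, find_in, silhouettes
def cloud(p):
    f=240/np.tan(np.radians(p["vfov"])/2); z=p["z_map"]
    v,u=np.mgrid[0:480,0:640]
    c=np.stack([(u-p["cx"])/f*z,(v-p["cy"])/f*z,z],-1)
    return (c-p["t"])@np.asarray(p["R"])   # R^T (c-t)
def save(n,img,s=1): cv2.imwrite("pics/"+n,cv2.resize(img[:,:,::-1],None,fx=s,fy=s,interpolation=cv2.INTER_CUBIC))
E
python3 - <<'E'
from h import *
for n in ["top","side"]:
    p=read_camera(n); save(n+"0.png",p["img"]); pickle.dump(p,open(n+"0.pkl","wb"))
    print(n,p["vfov"],p["cx"],p["cy"],p["t"])
    for th in ["warped_cover","sound_cover","warped_mark","scrap_tray"]:
        print(th,[(np.round(d["box"]),round(d["conf"],2)) for d in find_in(p,th)])
print(get_state())
E
```

```text
top 45.019241863188796 311.34394753148996 239.24196522012136 [0.08333195 0.43194571 1.21118425]
warped_cover [(array([122., 173.,  61.,  61.]), 0.94), (array([442., 299.,  58.,  70.]), 0.77), (array([234., 313.,  53.,  68.]), 0.74), (array([305., 200.,  65.,  64.]), 0.67)]
sound_cover [(array([213., 194.,  50.,  65.]), 0.92)]
warped_mark [(array([123., 175.,  61.,  62.]), 0.71), (array([304., 201.,  65.,  68.]), 0.69), (array([238., 313.,  49.,  66.]), 0.58), (array([443., 300.,  67.,  66.]), 0.57)]
scrap_tray [(array([435., 201.,  97.,  96.]), 0.57)]
side 43.47041783554739 324.2165377369317 234.22999626930985 [-0.29738903  0.28279614  1.04460261]
warped_cover [(array([285., 127.,  56.,  34.]), 0.9), (array([230., 238.,  59.,  33.]), 0.86), (array([360., 223.,  48.,  52.]), 0.63), (array([362., 393.,  75.,  55.]), 0.59)]
sound_cover [(array([316., 168.,  64.,  49.]), 0.75)]
warped_mark [(array([358., 224.,  50.,  51.]), 0.84), (array([230., 236.,  59.,  41.]), 0.82), (array([362., 394.,  74.,  53.]), 0.61)]
scrap_tray [(array([452., 333., 155., 133.]), 0.94)]
{'clock': 0.5, 'joint_pos': array([1.17543565e+00, 3.13202280e-01, 4.60599842e-02, 1.30360912e+00,
       1.90815741e-05, 1.43119357e+00]), 'qvel': array([-1.70615433e-04, -1.19313840e-03,  4.96304601e-04, -5.57157928e-04,
        1.98425820e-04, -3.62833463e-05]), 'tau': array([-1.19373635e-03, -4.79990423e+01,  2.98540431e+01,  1.81139410e-03,
       -1.28767397e-04, -8.29510061e-08]), 'tcp_pos': array([0.14547501, 0.55631165, 0.23130549]), 'orientation': array([-3.26702617e-06,  1.27530711e-01,  9.91834622e-01,  2.41765122e-05]), 'wrist_force': array([ 0.26909189, -0.18897994, -0.39265945]), 'ft_torque': array([-0.02907284,  0.03247806, -0.03866679]), 'finger_gap': 0.08570097459910293}
```

View pics/top0.png

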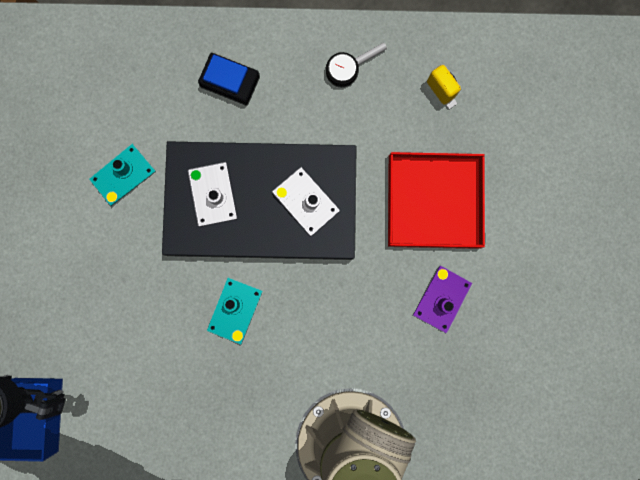

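View pics/side0.png

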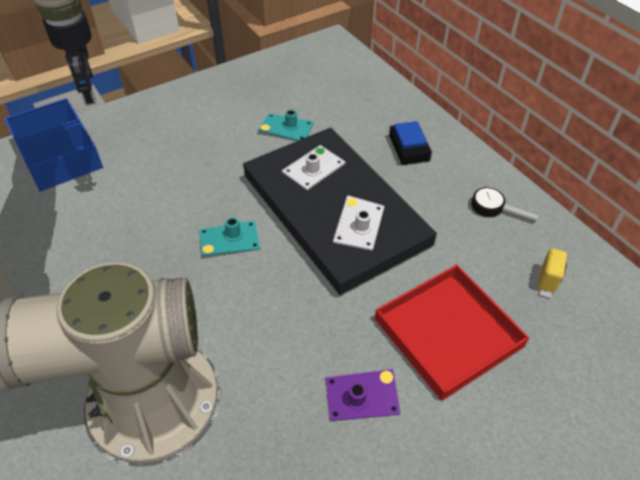

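Yellow-dab candidates in the top view: turquoise (122,175), turquoise (235,312), purple (442,299) and bare aluminium (306,201). Only the aluminium one at (306,201) lies on the dark plate, so it is the target. The sound cover with the green dab is at (212,194) and the tray is at (436,200). I'll confirm with a crop and measure.

Run:
```python
from h import *
P={n:pickle.load(open(n+"0.pkl","rb")) for n in ["top","side"]}
save("crop0.png",np.hstack([P["top"]["img"][150:260,250:370],P["side"]["img"][175:285,300:420]]),3.2)
for n,p in P.items():
    C=cloud(p); hsv=cv2.cvtColor(p["img"],cv2.COLOR_RGB2HSV).astype(int)
    H,S,V=hsv[...,0],hsv[...,1],hsv[...,2]
    def rep(name,m,box):
        w=np.zeros_like(m); x0,x1,y0,y1=box; w[y0:y1,x0:x1]=1; m=m&w&(p["z_map"]>0)
        q=C[m]; vv,uu=np.nonzero(m)
        print(n,name,m.sum(),"px",uu.mean().round(1),vv.mean().round(1),"mean",q.mean(0).round(4),"med",np.median(q,0).round(4)); return m,q
    b=(255,350,155,245) if n=="top" else (325,395,185,260)
    yel=(H>20)&(H<35)&(S>120)
    rep("yellow",yel,b)
    w=C[...,2]
    m=(w>0.085)&(w<0.11); rep("necktop",m,b)
    m=(w>0.095-.003); rep("necktop2",m,b)
    m=(S<40)&(V>150)|yel; 
    m,q=rep("plate",m&(w>.04)&(w<.075),b)
    q2=C[(w>.053)&(w<.075)&m]
    r=cv2.minAreaRect((q2[:,:2]*1000).astype(np.float32)); print(r,cv2.boxPoints(r).round(1).tolist())
    # plane fit
    A=np.c_[q2[:,:2],np.ones(len(q2))]; print("plane",np.linalg.lstsq(A,q2[:,2],rcond=None)[0].round(3))
    tb=(380,495,145,255) if n=="top" else (365,535,260,400)
    m,q=rep("tray",((H<8)|(H>172))&(S>150),tb)
    r=cv2.minAreaRect((q[q[:,2]>.03][:,:2]*1000).astype(np.float32)); print("tray",r)
    gb=(180,245,155,235) if n=="top" else (275,350,140,195)
    rep("green",(H>45)&(H<75)&(S>120),gb); rep("soundneck",(w>.092),gb)
    print("dark plate z",np.median(w[(V<60)&(w>.03)&(w<.07)]))
    if n=="top": q=C[(V<70)&(w>.04)&(w<.06)]; print("surfplate",cv2.minAreaRect((q[:,:2]*1000).astype(np.float32)))
```

```text
top yellow 76 px 281.3 192.0 mean [0.5229 0.1558 0.0636] med [0.5229 0.1562 0.0634]
top necktop 177 px 312.4 199.9 mean [0.5026 0.0913 0.095 ] med [0.5026 0.0919 0.095 ]
top necktop2 156 px 312.4 199.6 mean [0.5032 0.0912 0.0956] med [0.5034 0.0918 0.0954]
top plate 1936 px 304.9 200.8 mean [0.5065 0.1068 0.0578] med [0.5073 0.1096 0.0576]
((506.7098083496094, 105.69886779785156), (122.10826873779297, 80.55294799804688), 42.500274658203125) [[434.5, 94.0999984741211], [488.8999938964844, 34.79999923706055], [578.9000244140625, 117.30000305175781], [524.5, 176.60000610351562]]
plane [-0.01   0.077  0.055]
top tray 9064 px 436.2 199.9 mean [ 0.522  -0.1757  0.0088] med [ 0.5219 -0.1762  0.0053]
tray ((519.4464111328125, -172.31390380859375), (200.98321533203125, 200.68643188476562), 89.9300537109375)
top green 75 px 195.4 174.6 mean [0.5571 0.3357 0.0564] med [0.5568 0.3355 0.0563]
top soundneck 132 px 213.5 194.8 mean [0.5091 0.29   0.0946] med [0.5089 0.2895 0.0945]
dark plate z 0.05021641480169004
surfplate ((258.7259521484375, 300.5654602050781), (737.2433471679688, 946.58624267578
[... 367 characters left out ...]
63]
((503.3446350097656, 101.61595916748047), (126.911865234375, 80.0677719116211), 42.74580764770508) [[429.6000061035156, 87.9000015258789], [483.8999938964844, 29.100000381469727], [577.0999755859375, 115.30000305175781], [522.7999877929688, 174.10000610351562]]
plane [-0.006  0.059  0.054]
side tray 11066 px 449.9 330.4 mean [ 0.5189 -0.1763  0.0099] med [ 0.5187 -0.1781  0.0053]
tray ((515.8903198242188, -176.63308715820312), (200.99453735351562, 200.1529541015625), 89.92859649658203)
side green 22 px 319.6 150.4 mean [0.5543 0.333  0.0543] med [0.5544 0.3331 0.0543]
side soundneck 57 px 312.8 157.1 mean [0.5065 0.2853 0.0935] med [0.5066 0.2842 0.0931]
dark plate z 0.048579486972601185
```

View pics/crop0.png

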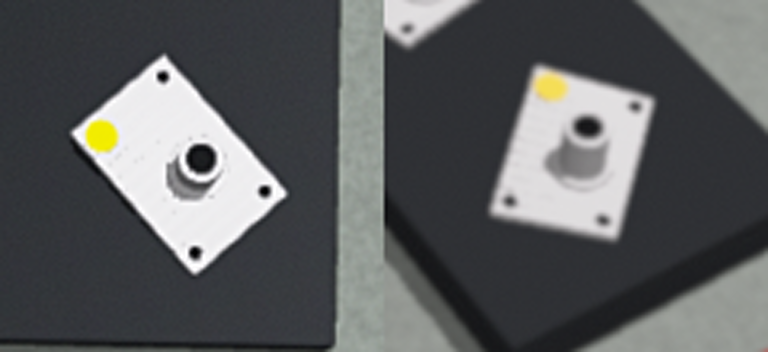

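The crop confirms an aluminium cover on the dark plate with a yellow dab, and its depth plane is raised at the dab corner (z 0.063 against 0.0645 expected). Averaging both cameras, the dab is at (0.521, 0.1545), the cover centre at (0.505, 0.1035) with yaw about 42.5°, and the neck top at (0.5015, 0.089). The tray centre is at (0.518, -0.1745). I'll set the jaws along the rocking diagonal (8.8° from world x) by turning -66.5°, and move above the dab with the fingers shut.

Call:
send_rows:
  deltas:
    - [[4,-4,0,0,0,-7],[8,-8,0,0,0,-14],[12,-12,0,0,0,-21],[16,-16,0,0,0,-28],[20,-20,0,0,0,-35],[24,-24,0,0,0,-42],[28,-28,0,0,0,-49],[31,-32,0,0,0,-56],[34,-36,-2,0,0,-62],[37.5,-40.2,-4,0,0,-66.5],[37.5,-40.2,-8,0,0,-66.5],[37.5,-40.2,-12,0,0,-66.5]]
  jaw: -1
  force: 40

```text
clock: 1.7
tcp_pos: [0.5227, 0.1548, 0.1245]
orientation: [0.003, 0.652, 0.758, 0.003]
wrist_force: [1.1, 0.3, 0.0]
finger_gap: -0.0001
```

Call:
send_rows:
  deltas:
    - [[0,0,0,0,0,0],[0,0,0,0,0,0],[0,0,0,0,0,0]]

```text
clock: 2.0
tcp_pos: [0.5189, 0.1581, 0.1253]
orientation: [0.001, 0.65, 0.76, 0.001]
wrist_force: [-0.0, 0.5, -0.1]
finger_gap: 0.0001
```

Run:
```python
from h import *
for i in range(2): s=get_state(); print(s["clock"],s["tcp_pos"].round(4),s["orientation"].round(4),s["wrist_force"].round(2))
ims=[]
for n,b in [("top",(220,400,110,260)),("side",(270,450,110,260))]:
    p=read_camera(n); pickle.dump(p,open(n+"1.pkl","wb")); ims.append(p["img"][b[2]:b[3],b[0]:b[1]])
    C=cloud(p); w=C[...,2]; m=(w>.11)&(w<.14)&(abs(C[...,0]-.52)<.06)&(abs(C[...,1]-.155)<.06)
    print(n,m.sum(),C[m].mean(0) if m.any() else "")
    # project TCP
    f=240/np.tan(np.radians(p["vfov"])/2)
    for X in [s["tcp_pos"],[.521,.1545,.063]]:
        c=p["R"]@np.array(X)+p["t"]; print(c[:2]/c[2]*f+[p["cx"],p["cy"]])
save("c1.png",np.hstack(ims),2.2)
```

```text
2.0 [0.5189 0.1581 0.1253] [0.0008 0.6501 0.7598 0.0011] [-0.03  0.51 -0.13]
2.0 [0.5189 0.1581 0.1253] [0.0008 0.6501 0.7598 0.0011] [-0.03  0.51 -0.13]
top 0 
[278.47021602 188.55162546]
[281.90270092 192.94106896]
side 53 [0.51520401 0.14849685 0.13455868]
[351.1593174  179.04672207]
[351.784151   201.01291809]
```

View pics/c1.png

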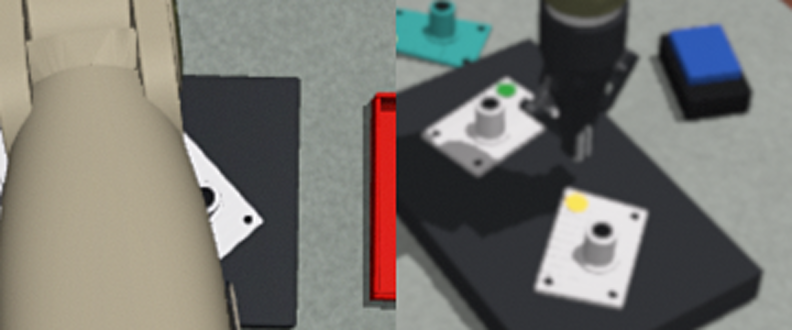

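The side view shows the shut fingertips at about (354,182), just above the dab at (352,202). Lateral alignment is within a few mm, so I'll correct by (+0.2, -0.35) cm and descend to just above the dab.

Call:
send_rows:
  deltas:
    - [[0.2,-0.35,-2,0,0,-1],[0.2,-0.35,-4,0,0,-1],[0.2,-0.35,-5,0,0,-1],[0.2,-0.35,-5.5,0,0,-1],[0.2,-0.35,-5.5,0,0,-1],[0.2,-0.35,-5.5,0,0,-1],[0.2,-0.35,-5.5,0,0,-1]]

```text
clock: 2.8
tcp_pos: [0.5208, 0.1539, 0.0692]
orientation: [0.001, 0.657, 0.754, 0.001]
wrist_force: [-0.8, 0.2, -0.1]
finger_gap: -0.0001
```

Call:
send_rows:
  deltas:
    - [[0,0,-0.2,0,0,0],[0,0,-0.4,0,0,0],[0,0,-0.6,0,0,0],[0,0,-0.8,0,0,0],[0,0,-1.0,0,0,0],[0,0,-1.1,0,0,0],[0,0,-1.1,0,0,0],[0,0,-1.1,0,0,0]]

```text
clock: 3.6
tcp_pos: [0.52, 0.1537, 0.0572]
orientation: [-0.0, 0.657, 0.754, -0.0]
wrist_force: [-0.3, -0.3, 0.5]
finger_gap: 0.0
```

Run:
```python
from h import *
p=read_camera("side"); s=get_state(); print(s["tcp_pos"],s["wrist_force"],s["tau"].round(2))
save("c2.png",p["img"][170:280,300:440],5)
```

```text
[0.5200485  0.15371763 0.05725379] [-1.16253539 -0.03161563  0.50459733] [-1.000e-02 -4.650e+01  2.556e+01 -1.100e-01  1.000e-02  0.000e+00]
```

View pics/c2.png

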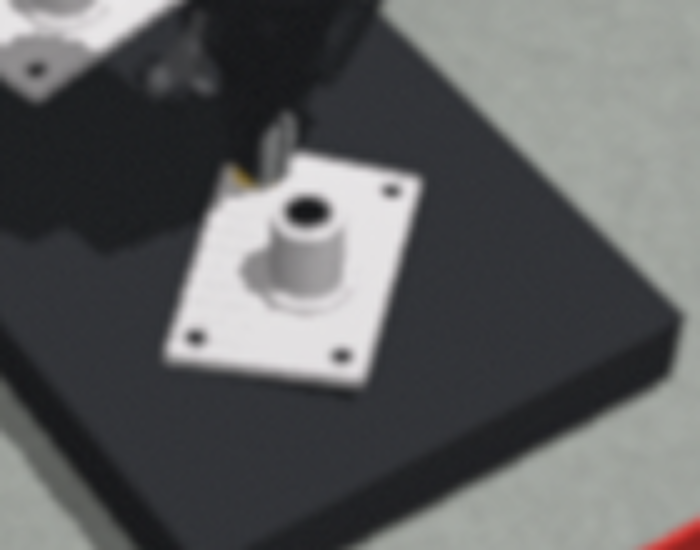

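The side crop shows the tip on the dab, with only its left edge visible at crop (243,178). The cover is rocking: the near edge is lifting at (360,385). I'll press on until the force rises.

Call:
send_rows:
  deltas:
    - [[0,0,-0.1,0,0,0],[0,0,-0.1,0,0,0],[0,0,-0.1,0,0,0]]

```text
clock: 3.95
tcp_pos: [0.5202, 0.1538, 0.0563]
orientation: [0.0, 0.657, 0.754, 0.0]
wrist_force: [0.2, 0.2, 1.1]
finger_gap: -0.0002
```

Call:
send_rows:
  deltas:
    - [[0,0,-0.1,0,0,0],[0,0,-0.1,0,0,0],[0,0,-0.1,0,0,0]]

```text
clock: 4.25
tcp_pos: [0.5202, 0.1538, 0.0559]
orientation: [0.0, 0.657, 0.754, 0.0]
wrist_force: [-2.6, -0.7, 5.8]
finger_gap: -0.0
```

Force jumped to about 6 N at z 0.0559, against 0.056 expected, so the corner is down. I'll press slightly more, hold, and check in a picture.

Call:
send_rows:
  deltas:
    - [[0,0,-0.1,0,0,0],[0,0,-0.1,0,0,0],[0,0,-0.1,0,0,0],[0,0,-0.1,0,0,0],[0,0,-0.1,0,0,0],[0,0,-0.1,0,0,0],[0,0,-0.1,0,0,0],[0,0,-0.1,0,0,0],[0,0,-0.1,0,0,0],[0,0,-0.1,0,0,0]]

```text
clock: 5.25
tcp_pos: [0.5203, 0.1538, 0.0558]
orientation: [0.0, 0.657, 0.754, 0.0]
wrist_force: [-3.5, -0.8, 12.2]
finger_gap: 0.0002
```

Run:
```python
from h import *
p=read_camera("side"); s=get_state(); print(s["tcp_pos"],s["wrist_force"])
save("c3.png",p["img"][170:280,300:440],5)
C=cloud(p);w=C[...,2];hsv=cv2.cvtColor(p["img"],cv2.COLOR_RGB2HSV).astype(int)
def cov(p,C):
    hsv=cv2.cvtColor(p["img"],cv2.COLOR_RGB2HSV).astype(int);w=C[...,2]
    m=(hsv[...,1]<40)&(hsv[...,2]>150)&(w>.045)&(w<.075); z=np.zeros_like(m);z[185:260,325:395]=1
    return m&z
for nm,q in [("before",pickle.load(open("side0.pkl","rb"))),("now",p)]:
    C=cloud(q);m=cov(q,C); X=C[m]
    d=X[:,:2]-[.503,.1016]; a=np.radians(42.6); x=d@[np.cos(a),np.sin(a)]; y=d@[-np.sin(a),np.cos(a)]
    for nm2,sx,sy in [("++",1,1),("+-",1,-1),("-+",-1,1),("--",-1,-1)]:
        k=(sx*x>38)&(sy*y>22) if 0 else (sx*x>.04)&(sy*y>.02); print(nm,nm2,k.sum(),np.median(X[k,2]).round(4) if k.any() else "")
```

```text
[0.52032793 0.15382918 0.05581958] [-4.01809854  0.7274601  12.35916173]
before ++ 20 0.0506
before +- 67 0.0548
before -+ 71 0.0549
before -- 74 0.0545
now ++ 0 
now +- 65 0.0545
now -+ 69 0.0561
now -- 58 0.0639
```

View pics/c3.png

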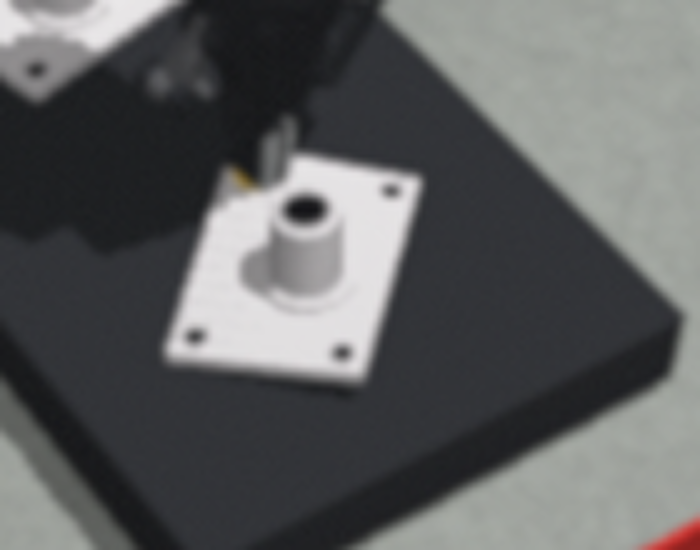

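The opposite corner has risen about 9.4 mm, from 0.0545 to 0.0639. With 12 N on the dab at z 0.0558, the dabbed corner is on the plate and has been held for over 1 s. Now I'll release gently, then rise.

Call:
send_rows:
  deltas:
    - [[0,0,0.2,0,0,0],[0,0,0.5,0,0,0],[0,0,0.8,0,0,0],[0,0,1.1,0,0,0],[0,0,1.4,0,0,0],[0,0,1.8,0,0,0],[0,0,4,0,0,0],[0,0,7,0,0,0],[0,0,10,0,0,0],[0,0,10,0,0,0]]

```text
clock: 6.3
tcp_pos: [0.5229, 0.1542, 0.1588]
orientation: [0.003, 0.657, 0.754, 0.003]
wrist_force: [1.1, -0.6, 0.4]
finger_gap: 0.0001
```

Run:
```python
from h import *
p=read_camera("side"); s=get_state(); print(s["tcp_pos"],s["orientation"],s["wrist_force"])
p0=pickle.load(open("side0.pkl","rb"))
save("c4.png",np.hstack([q["img"][170:270,310:420] for q in(p0,p)]),3.6)
for q in (p0,p):
    C=cloud(q);w=C[...,2]; z=np.zeros(w.shape,bool); z[185:260,325:395]=1
    hsv=cv2.cvtColor(q["img"],cv2.COLOR_RGB2HSV).astype(int)
    yel=(hsv[...,0]>20)&(hsv[...,0]<35)&(hsv[...,1]>120)&z
    m=(w>.085)&(w<.105)&z; d=(hsv[...,2]<60)&(w>.08)&(w<.11)&z
    for k in (yel,m,d):
        vv,uu=np.nonzero(k); print(k.sum(),uu.mean().round(1),vv.mean().round(1),C[k].mean(0).round(4))
```

```text
[0.52183382 0.15400335 0.15662962] [0.00162762 0.65707519 0.75382098 0.00186172] [-0.28902354 -0.4718604  -0.94546459]
47 351.6 201.9 [0.5194 0.1529 0.0627]
167 363.1 216.2 [0.4993 0.0851 0.093 ]
25 363.2 214.1 [0.5016 0.0882 0.0949]
47 351.7 202.0 [0.5196 0.1528 0.0623]
167 363.1 216.2 [0.4993 0.0852 0.0928]
24 363.2 214.2 [0.502  0.0887 0.0939]
```

View pics/c4.png

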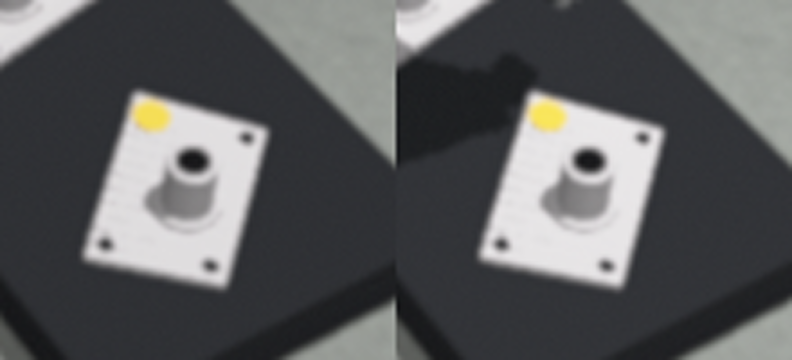

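The cover rocked back to exactly its earlier pose (dab (352,202), neck disc (363,214)). Averaging both cameras, the neck at grip height is about (0.5025, 0.091). I'll open the jaws and move above it.

Call:
send_rows:
  deltas:
    - [[-0.6,-2,0,0,0,0],[-1.3,-4.2,0,0,0,0],[-1.9,-6.3,0,0,0,1],[-1.9,-6.3,0,0,0,1],[-1.9,-6.3,0,0,0,1],[-1.9,-6.3,0,0,0,1],[-1.9,-6.3,0,0,0,1]]
  jaw: 1

```text
clock: 7.05
tcp_pos: [0.5012, 0.0914, 0.154]
orientation: [-0.0, 0.65, 0.76, 0.0]
wrist_force: [-1.2, 1.1, 0.7]
finger_gap: 0.0854
```

Run:
```python
from h import *
p=read_camera("side"); s=get_state(); print(s["tcp_pos"],s["orientation"],s["finger_gap"])
save("c5.png",p["img"][130:280,270:450],4)
```

```text
[0.50124928 0.09139002 0.15405088] [-6.05689660e-05  6.50136293e-01  7.59817608e-01  1.98177551e-05] 0.08539442802122552
```

View pics/c5.png

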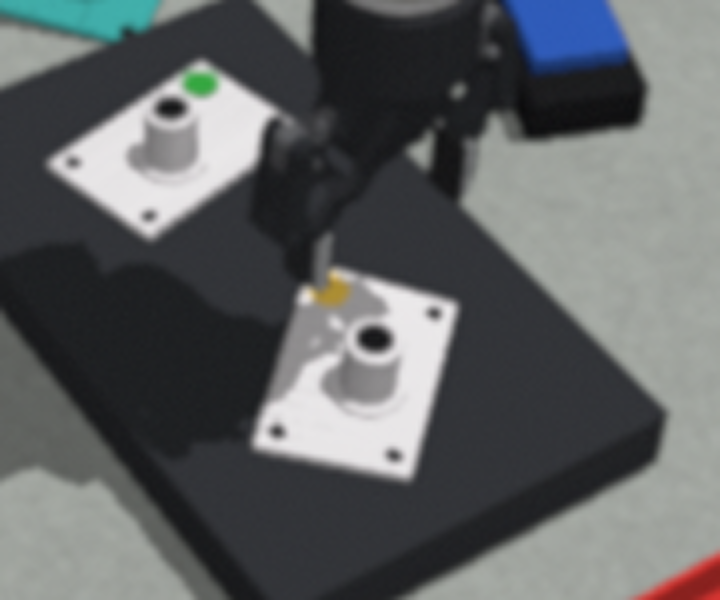

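The open jaws straddle the neck: the tips are at crop (315,275) and (450,195), and their midpoint sits straight above the neck top at (375,340). I'll descend, then close.

Call:
send_rows:
  deltas:
    - [[0.1,0,-2.5,0,0,0],[0.1,0,-5,0,0,0],[0.1,0,-7,0,0,0],[0.1,0,-8.2,0,0,0],[0.1,0,-9.1,0,0,0],[0.1,0,-9.1,0,0,0],[0.1,0,-9.1,0,0,0],[0.1,0,-9.1,0,0,0]]

```text
clock: 7.9
tcp_pos: [0.503, 0.0908, 0.0642]
orientation: [0.001, 0.65, 0.76, 0.001]
wrist_force: [-0.8, 0.3, 0.7]
finger_gap: 0.0856
```

Run:
```python
from h import *
p=read_camera("side"); s=get_state(); print(s["tcp_pos"],s["wrist_force"],s["finger_gap"])
save("c6.png",p["img"][130:280,270:450],4)
```

```text
[0.50296103 0.09077422 0.06420721] [-0.58671153 -0.047824    0.05212281] 0.0855862775510026
```

View pics/c6.png

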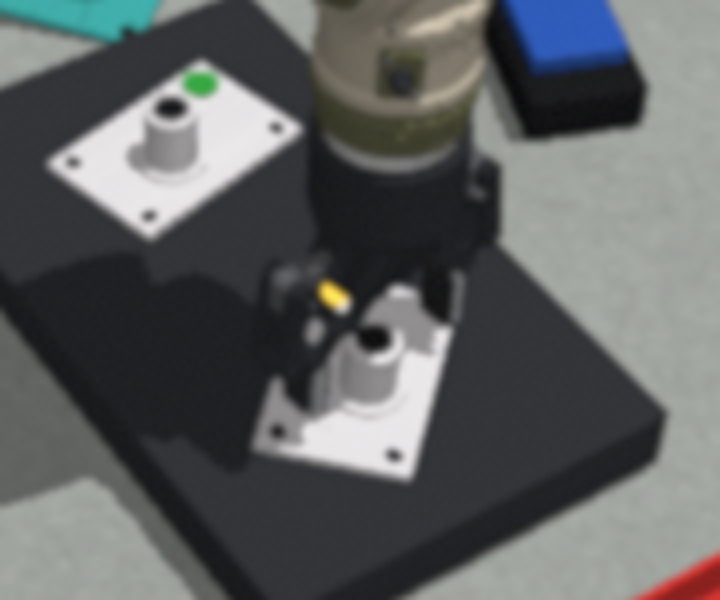

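The jaws straddle the neck at crop (375,360) without touching the cover. I'll close with 60 N.

Call:
send_rows:
  deltas:
    - [[0,0,0,0,0,0],[0,0,0,0,0,0],[0,0,0,0,0,0],[0,0,0,0,0,0],[0,0,0,0,0,0],[0,0,0,0,0,0],[0,0,0,0,0,0],[0,0,0,0,0,0],[0,0,0,0,0,0]]
  jaw: -1
  force: 60

```text
clock: 8.85
tcp_pos: [0.5023, 0.0907, 0.0636]
orientation: [0.0, 0.65, 0.76, 0.0]
wrist_force: [-0.5, -0.2, 5.9]
finger_gap: 0.0285
```

Call:
send_rows:
  deltas:
    - [[0,0,0.5,0,0,0],[0,0,1.2,0,0,0],[0,0,2.5,0,0,0],[0,0,4,0,0,0],[0,0,6,0,0,0],[0,0,8,0,0,0],[0,0,8,0,0,0],[0,0,8,0,0,0]]

```text
clock: 9.65
tcp_pos: [0.5022, 0.0908, 0.1431]
orientation: [0.0, 0.65, 0.76, 0.0]
wrist_force: [-0.5, -0.0, -3.6]
finger_gap: 0.0282
```

Run:
```python
from h import *
p=read_camera("side"); s=get_state(); print(s["tcp_pos"],s["orientation"],s["wrist_force"],s["finger_gap"])
save("c7.png",p["img"][110:260,270:450],4)
```

```text
[0.50153774 0.09069957 0.14236632] [-4.12008581e-04  6.50488632e-01  7.59515780e-01 -3.88295639e-04] [ 0.76139678 -0.5160629  -3.04466165] 0.028750317765641215
```

View pics/c7.png

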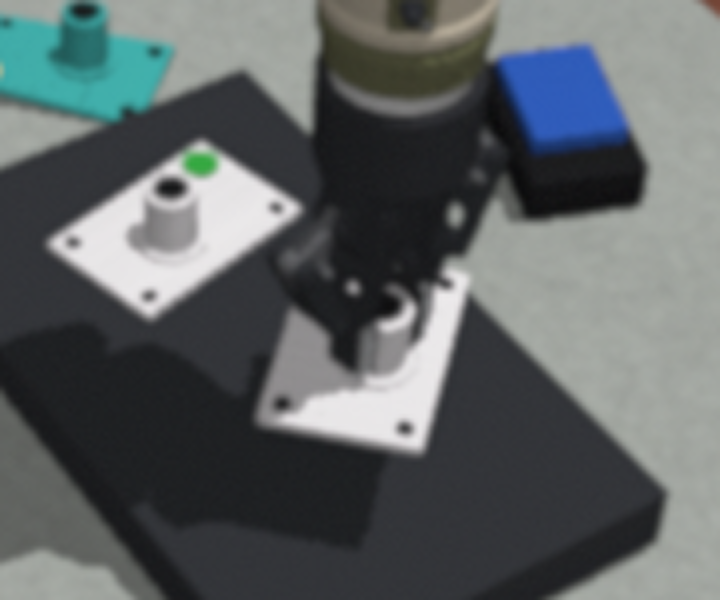

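The cover is held and hangs level, with about 3 N of weight change and a gap of 28.5 mm. I'll carry it over the tray.

Call:
send_rows:
  deltas:
    - [[0.1,-2,0,0,0,0],[0.2,-4.5,0,0,0,0],[0.4,-7.5,0,0,0,0],[0.5,-10.5,0,0,0,0],[0.6,-13.5,0,0,0,0],[0.8,-16.5,0,0,0,0],[0.9,-19.5,0,0,0,0],[1.0,-22.5,0,0,0,0],[1.1,-25,0,0,0,0],[1.2,-27,0,0,0,0],[1.3,-27.7,0,0,0,0],[1.3,-27.7,0,0,0,0]]

```text
clock: 10.9
tcp_pos: [0.5146, -0.1866, 0.142]
orientation: [-0.001, 0.651, 0.759, -0.0]
wrist_force: [-0.3, 0.7, -2.6]
finger_gap: 0.0287
```

Call:
send_rows:
  deltas:
    - [[0,0,-2,0,0,0],[0,0,-4,0,0,0],[0,0,-5,0,0,0],[0,0,-5,0,0,0],[0,0,-5,0,0,0]]

```text
clock: 11.4
tcp_pos: [0.5152, -0.1856, 0.0935]
orientation: [-0.0, 0.65, 0.76, 0.0]
wrist_force: [0.1, 0.4, -2.3]
finger_gap: 0.0286
```

Run:
```python
from h import *
p=read_camera("side"); s=get_state(); print(s["tcp_pos"],s["orientation"],s["wrist_force"],s["finger_gap"])
save("c8.png",p["img"][240:430,340:560],3.5)
```

```text
[ 0.51564424 -0.18604898  0.09401135] [5.11526274e-04 6.50236180e-01 7.59731940e-01 1.66798044e-04] [-0.14980319 -0.60985606 -2.22211881] 0.028810925532058787
```

View pics/c8.png

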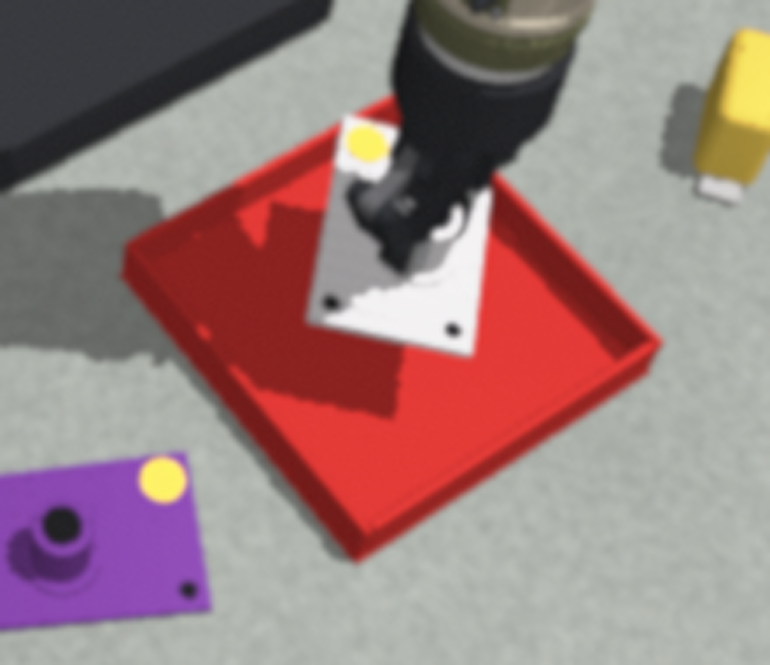

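The cover hangs level over the tray, at crop (400,235), and will drop to the centre of the floor. Contact is expected at TCP z of about 0.0186. I'll lower to just above it first.

Call:
send_rows:
  deltas:
    - [[0,0,-1.5,0,0,0],[0,0,-3,0,0,0],[0,0,-4.5,0,0,0],[0,0,-5.7,0,0,0],[0,0,-6.5,0,0,0],[0,0,-7.0,0,0,0],[0,0,-7.2,0,0,0],[0,0,-7.2,0,0,0],[0,0,-7.2,0,0,0]]

```text
clock: 12.35
tcp_pos: [0.5155, -0.1865, 0.0217]
orientation: [0.0, 0.65, 0.76, 0.0]
wrist_force: [-0.7, -0.3, -3.0]
finger_gap: 0.0283
```

Call:
send_rows:
  deltas:
    - [[0,0,-0.2,0,0,0],[0,0,-0.3,0,0,0],[0,0,-0.3,0,0,0],[0,0,-0.3,0,0,0]]

```text
clock: 12.75
tcp_pos: [0.5154, -0.1864, 0.0187]
orientation: [0.0, 0.65, 0.76, 0.0]
wrist_force: [0.1, 0.4, 0.9]
finger_gap: 0.0286
```

Contact: the force went from -3 to +0.9 N at z 0.0187, as expected. I'll open the jaws and then retreat straight up.

Call:
send_rows:
  deltas:
    - [[0,0,0,0,0,0],[0,0,0,0,0,0],[0,0,0,0,0,0],[0,0,0,0,0,0],[0,0,0,0,0,0],[0,0,0,0,0,0],[0,0,0,0,0,0],[0,0,0,0,0,0]]
  jaw: 1

```text
clock: 13.55
tcp_pos: [0.5151, -0.1863, 0.0182]
orientation: [0.0, 0.65, 0.76, 0.0]
wrist_force: [-1.0, 0.5, 0.1]
finger_gap: 0.0852
```

Call:
send_rows:
  deltas:
    - [[0,0,1,0,0,0],[0,0,3,0,0,0],[0,0,6,0,0,0],[0,0,10,0,0,0],[0,0,14,0,0,0],[0,0,18,0,0,0],[-4,-3,20,0,0,0],[-8,-6,20,0,0,0],[-12,-8,20,0,0,0],[-12,-8,20,0,0,0]]

```text
clock: 14.55
tcp_pos: [0.3912, -0.2681, 0.2194]
orientation: [0.0, 0.653, 0.758, -0.001]
wrist_force: [0.0, -0.4, -0.7]
finger_gap: 0.0852
```

Run:
```python
from h import *
s=get_state(); print(s["clock"],s["tcp_pos"],s["wrist_force"],s["finger_gap"])
p=read_camera("side"); save("c9.png",p["img"],1.25)
C=cloud(p)
for n in("top",): t=read_camera(n); save("c9t.png",t["img"])
hsv=cv2.cvtColor(p["img"],cv2.COLOR_RGB2HSV).astype(int)
g=(hsv[...,0]>45)&(hsv[...,0]<75)&(hsv[...,1]>120); z=np.zeros(g.shape,bool); z[140:195,275:350]=1
print("green",C[g&z].mean(0).round(4))
w=C[...,2]; b=np.zeros(g.shape,bool); b[265:395,380:525]=1
m=(hsv[...,1]<40)&(hsv[...,2]>120)&b&(w<.03)
print("cover in tray z pct",np.percentile(w[m],[5,25,50,75,95]).round(4),"xy",C[m].mean(0).round(4))
print("top of neck",w[b&(hsv[...,1]<60)&(w<.09)].max())
```

```text
14.55 [ 0.39119891 -0.26811756  0.21943893] [ 0.01944925 -0.37436431 -0.73462055] 0.08524819327218973
green [0.5542 0.333  0.0543]
cover in tray z pct [-0.0035 -0.0016 -0.0002  0.0015  0.0114] xy [ 0.5361 -0.1836  0.0011]
top of neck 0.05531543338455467
```

View pics/c9.png

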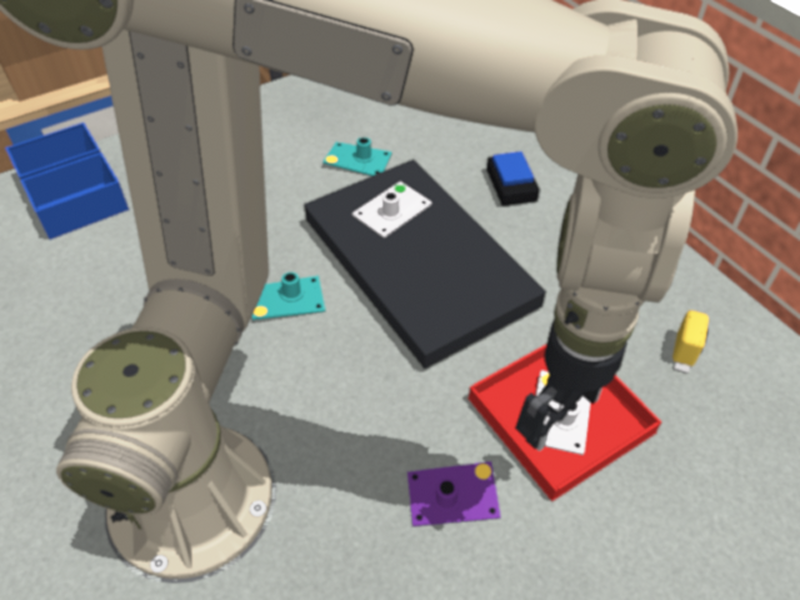

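View pics/c9t.png

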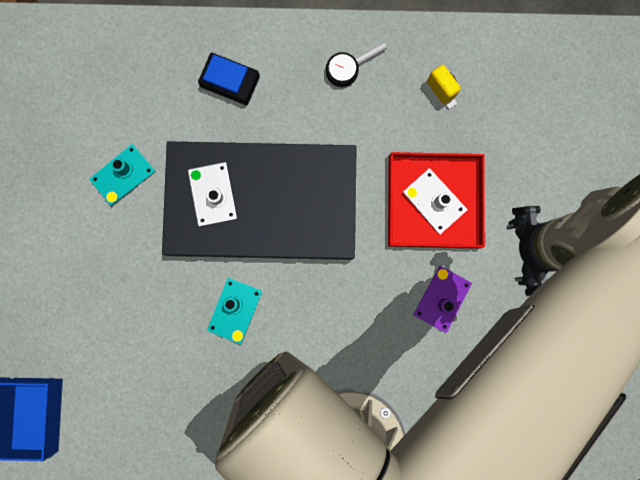

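The top view is unobstructed. The warped cover lies neck-up inside the tray at (436,200), and the sound cover is unmoved at (212,194). I'll do one depth check and hand in.

Run:
```python
from h import *
t=read_camera("top"); C=cloud(t); w=C[...,2]; hsv=cv2.cvtColor(t["img"],cv2.COLOR_RGB2HSV).astype(int)
b=np.zeros(w.shape,bool); b[160:242,396:476]=1
m=b&(hsv[...,1]<40)&(hsv[...,2]>150)&(w<.03); r=cv2.minAreaRect((C[m][:,:2]*1000).astype(np.float32)); print("z",np.percentile(w[m],[5,50,95]).round(4),r,"neck",w[b].max())
g=(hsv[...,0]>45)&(hsv[...,0]<75)&(hsv[...,1]>120); g[:, 250:]=0; g[:155]=0; g[235:]=0; print("green",C[g].mean(0).round(4))
print(get_state()["qvel"].round(3)); hand_in()
```

```text
z [0.0069 0.012  0.0181] ((519.4320068359375, -170.83189392089844), (121.26168823242188, 82.2494888305664), 41.6400032043457) neck 1.2449657400679321
green [0.5571 0.3357 0.0563]
[ 0.031  0.017  0.011 -0.004 -0.    -0.002]
the job is handed in; nothing more can be done
```

The job is done and handed in at about 14.7 s of the 48 s allowed; no verdict was reported.

- **Press:** I pressed the dabbed corner with shut fingertips until the force rose to about 12 N at z = 0.056. The opposite corner had lifted by about 9 mm by then. I held it for about 1 s and let go, and the cover rocked back to its earlier pose.
- **Pick and place:** I gripped the cover by its neck with 60 N and lowered it into the red tray until it touched the floor. I then opened the jaws and backed the arm clear.

**Last checks**
- **Warped cover:** the top camera shows it inside the tray with the neck up. Its centre is at about (0.519, -0.171), within 2 mm of the tray centre from the same camera. Its surface is 7–18 mm above the bench, which fits a cover lying on the 5 mm floor.
- **Sound cover:** its green dab reads (0.5571, 0.3357), the same as at the start.
- **Failed checks:** the side camera's height reading of the cover in the tray was unusable because the gripper blocked the view. The neck-top depth reading from the top camera was also invalid (1.24 m). For the neck being up I relied on the top picture.
- **Camera disagreement:** the two cameras differed by 3–4 mm, so I used averages of both for the targets.

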